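# Take a swipe reading with a hand-held contamination probe

### The arm

A 6-joint arm with a two-finger parallel gripper is mounted at the origin on a cart in front of the work surface, level with it; the furniture and walls round the work are solid. World frame = base frame: x ahead of the robot, y to its left, z up, the work surface at z = 0. Lengths are in m, angles in degrees, forces in N, time in s.
With the tool pointing down it reaches from about 0.3 to 0.75 m from the base axis. Payload 8.5 kg.
Tool frame: the origin (TCP) lies midway between the tips of the shut fingers; the grasp point (between the pads) lies 19 mm behind it; z points along the fingers, y is the line along which they close (so a half turn about z gives the same grasp; the last joint's range is limited). The gripper opens to 85 mm and grips with 20 to 120 N. Pads are 22 mm wide; open, the fingers measure 114 mm over their backs; the gripper's body (76 mm by 85 mm) begins 54 mm behind the grasp point. The pads swing forward as they close: fully open they stand 13 mm farther back than shut.
Start: joints at [-83.268, 21.807, 74.336, -0, 83.858, -12.336], TCP at [0.18, -0.52, 0.231] pointing down, gripper open.
Joint ranges: [-178.18, 178.18], [-50.72, 133.34], [12.68, 142.11], [-81.47, 261.47], [9.98, 163.14], [-165.26, 165.26]. Speed limits (degrees/s): [136.94, 136.94, 180, 180, 180, 180].

### API

Orientations are given as [roll, pitch, yaw] about the fixed x, y, z axes, in that order (R = Rz(yaw) Ry(pitch) Rx(roll)).
In Python, from plant import ctrl gives the robot as it stands.
- The arm moves only by the shell command python3 -m pendant 'ROWS'. ROWS is a JSON object of lists of equal length, an entry for each row: "offset": the shift along the tool's x, y, z normalised to -1 to 1, where 1 is 25 mm, a list of three; "turn": the turn, a rotation vector about the tool's x, y, z normalised to -1 to 1, where 1 is 0.12 rad, a list of three; "grip": the opening, from 0 (shut) to 1 (fully open). In form: {"offset": [[x, y, z], ...], "turn": [[wx, wy, wz], ...], "grip": [grip, ...]}. A call has 1 to 5 rows; each row shifts and turns the commanded pose from where the row before left it, along the tool's axes as they then stand; what a row does not reach is not made up. A row lasts 1/8 s, in which the tool goes at most 62.5 mm and 10.7 degrees, less where a joint would pass 70% of its speed; a pose out of reach is approached as far as the arm can. A call with a number of a shift or a turn outside -1 to 1 is refused whole. A call with a gripper value outside its range is refused whole. The fingers move at their own pace and stop on an object; the grip force is fixed at half the most. Time passes only in rows, so rows that do not move let the fingers close. It gives the time, the measured TCP pose, the force, the opening and the grip force at its end, in the units of the state.
- ctrl.get_state(): the state, without advancing time (a new reading comes with each control period).
- ctrl.read_camera(name): name is "side" or "top"; returns the picture (420x560x3 uint8, blue, green, red); there is no depth.
- ctrl.camera_params(name): a dict with "intrinsics" (3x3 intrinsics, pixels), "eye" and "orientation" of the camera in the world. Camera axes: x right, y up, looking along -z (the intrinsics and any distortion apply to the point x, -y, -z); pixel columns grow to the right and rows downward; lengths in m; the calibration is good to about 2 mm. A picture is of the moment at which its call begins. camera_params takes no time and is no camera call.
- ctrl.close_job(): hands the job in; it is judged then, once.
Trained networks look in the newest picture that a camera, given by its name, has taken for a name from the list of things; names that differ only in an ending like _2 or _b are one class to them, and where a whole thing is asked for, a point or a joint stands for the part that bears it (a point fixed in the world has none). Each returns a list of dicts, best first, with "p" (0 to 1); they miss things now and then, are a little off and sometimes report something else, mostly with a low value. They report only what shows in the picture. A call takes as long as a camera call.
- ctrl.cut_out(camera, query): "mask" (420x560 bool, what is visible of it) and "extent" ([left, top, width, height] in pixels, round what is visible of it).
The state is a dict: "clock": time; "joint_pos": joint angles; "qd": joint speeds; "effort": joint torques, N m; "eef_pos": TCP position; "eef_rot": TCP orientation; "contact_force": force on the tool from outside, world axes, zero at the start; "wrist_torque": the same for the moment, N m; "width": finger opening in m; "gripper_force": force on a finger pad.
Only numpy, scipy, OpenCV 4.12 (cv2) and the standard library are available. Lean on these libraries where they do the work, as an engineer would, in place of code of your own. Each camera call takes 0.05 s, during which the arm holds its last target. There are 200 camera calls.

### The job

Shut the lid of the clear source box first, so that the tubes in it do not spoil the reading. Then lift the contamination probe by its handle out of its charging dock, carry it over the things on the bench without bumping them, and lower it into the grey counting well until its face is about 1 cm above the swipe paper, centred, level and square with the well, never letting the probe touch the well or the tray. Finish still holding the probe steady there, with the lid shut and without having shoved the timer or the specimen cup aside.

Things in the scene. Friction and masses are not known exactly. Their poses are not given: they have to be found in the camera images.
- beta_box: Source box of 10 mm clear acrylic, 120 x 120 mm and 75 mm high without its lid, fixed to the worktop, with a white insert of small grey-capped tubes inside. Origin: centre of its underside; z up; its +x points to the back, where the lid is hinged (hinge axis along its y).
- box_lid (a joint): Angle of the source box's hinged lid (rad): 0 = shut, grows as the lid opens up and backward; starts 0.7 to 1.25 (free edge up). Stiff friction hinge: the lid stays where it is left; about 2 to 3 N at the free edge moves it. A clear plate 124 mm wide and 10 mm thick, with a grey lift lip 70 mm wide in the middle of the free edge.
- lid_edge (a point): Middle of the lid's free edge, at the tip of the grey lip on the lid's outer (upper) face; 138 mm from the hinge axis along the lid and 10 mm off the underside. Moves with the lid.
- lid_hinge (a point): Middle of the lid's hinge axis, which runs along the box's y, 60 mm behind the box's centre and 75 mm above the worktop. The plate's underside lies in the plane through this axis, so the shut lid's top is 85 mm above the worktop.
- probe: Cordless contamination probe (0.2 to 0.4 kg), loose, standing in its dock: grey rectangular detector head 84 (x) x 54 (y) x 22 mm, white housing 70 x 40 mm on it up to 44 mm height, and a bridge handle along x on two end posts above. Origin: centre of the detector face (the flat underside of the head); x along the head's long side and the handle, z up.
- probe_grip (a point): Middle of the probe's handle bar, 93 mm above the detector face. The bar runs along the probe's x, is 22 mm wide (y) and 24 mm high with rounded edges; 60 mm free length between the posts and 37 mm free height under it; grip it across y from above.
- probe_dock: Black charging dock, fixed, 112 x 82 x 22 mm, with a recess 10 mm deep into which the probe's head fits with 2 mm play all round (floor of the recess 12 mm above the worktop): lift the probe straight up. Origin: centre of its underside; x along its long side.
- counting_well: Counting well, fixed: open-topped grey rectangular shield frame, outside 130 (x) x 100 (y) mm and 34 mm high, walls 11 mm, opening 108 x 78 mm. In it a steel tray 80 x 50 mm, rim 12 mm above the worktop, with a white swipe paper 70 x 40 mm. Origin: centre of its underside; x along its long side, z up.
- swipe (a point): Centre of the swipe paper's upper face in the counting well, 8.5 mm above the worktop; the tray's rim stands 3.5 mm and the frame's top 25.5 mm higher than this point.
- bench_timer: Black bench timer, loose bystander, 59 x 55 x 92 mm, standing in front of the source box. Origin: centre of its underside.
- specimen_cup: White-lidded specimen cup, loose bystander, 59 mm across and 66 mm high, standing in front of the source box. Origin: centre of its underside.

How it is judged (in metres and radians):
On the way, in this order (a step that is already met when the one before it is completed fails the run):
1. the lid of the source box is shut while the probe still stands in its dock (value of joint box_lid below 0.06 rad and z of probe in the frame of probe_dock below 0.022 m), for 0.2 s.
2. the probe is lifted out of its dock (z of probe in the frame of probe_dock above 0.05 m), for 0.1 s.
At the end, for the whole second after the job is handed in: The lid is shut (within 0.06 rad); the probe is held by its handle in the fingers with its face 5 to 16 mm above the swipe paper, within 7 mm of its centre, level within 0.1 rad and square with the well within 0.12 rad (either way round), still and touching neither well nor tray (value of joint box_lid below 0.06 rad and horizontal distance between probe and swipe below 0.007 m and z of probe in the frame of swipe between 0.005 and 0.016 m and angle between the x axis of probe and the x axis of counting_well, either way round below 0.12 rad and angle between probe's own z axis and vertical below 0.1 rad and linear speed of probe below 0.02 m/s and contact force between probe and counting_well below 0.05 N and z of the grasp point in the frame of probe above 0.055 m and contact force between probe and the fingers above 2 N); the arm keeps its last pose, push and grip.
It fails at once if the carried probe bumps into the source box, the timer or the specimen cup (contact force between probe and beta_box above 0.5 N or contact force between probe and bench_timer above 0.5 N or contact force between probe and specimen_cup above 0.5 N).
It fails at once if the probe touches the counting well or its tray (contact force between probe and counting_well above 0.5 N).
It fails at once if the timer is shoved aside (more than 20 mm) or knocked over (distance of bench_timer from where it was at the start of the episode above 0.02 m or angle between bench_timer's own z axis and vertical above 0.5 rad).
It fails at once if the specimen cup is shoved aside (more than 20 mm) or knocked over (distance of specimen_cup from where it was at the start of the episode above 0.02 m or angle between specimen_cup's own z axis and vertical above 0.5 rad).
It also fails if it takes over 51 s, if anything falls off the work surface, if the arm or the gripper's body presses on something with over 40 N, if the wrist force passes 120 N, or if a joint passes its speed limit or range.

## Working session

There is one attempt and no reset: what is moved stays moved. The work goes in short steps, Python scripts to look and compute and a shell command to move; the robot and the scene stay as the last step left them, time stands still between calls to the robot, and variables do not carry over. Pictures are saved under pics/ and viewed, at most 10 in all, crops included, and the job is handed in when it is done.

```bash
ls; mkdir -p pics; cat > h.py <<'E'
import numpy as np, cv2
from plant import ctrl
def cam(n):
    p=ctrl.camera_params(n); return np.array(p["intrinsics"]),np.array(p["eye"]),p["orientation"]
E
python3 - <<'E'
from h import *
s=ctrl.get_state(); print(s)
for n in("side","top"):
    print(ctrl.camera_params(n)); cv2.imwrite(f"pics/{n}0.png",ctrl.read_camera(n))
    for q in("beta_box","box_lid","probe","probe_dock","counting_well","swipe","bench_timer","specimen_cup"):
        print(n,q,[(round(d["p"],2),d["extent"]) for d in ctrl.cut_out(n,q)][:3])
E
```

```text
pics
{'clock': 0.0, 'joint_pos': array([-8.32709867e+01,  2.18399390e+01,  7.43859905e+01, -1.41635119e-03,
        8.38579090e+01, -1.23354464e+01]), 'qd': array([ 0.05746305, -0.05395297, -0.00769203, -0.04117595,  0.03266624,
       -0.03659855]), 'effort': array([ 2.69277851e-03, -4.48450220e+01, -2.31272507e+01, -3.41920600e-05,
        4.80515693e-03,  6.02845390e-06]), 'eef_pos': array([ 0.17960575, -0.51952688,  0.23071435]), 'eef_rot': array([-1.79917796e+02, -1.65353226e-02,  1.90646004e+01]), 'contact_force': array([-0.13183565,  0.08346924,  0.61710895]), 'wrist_torque': array([ 0.02497464, -0.01796667,  0.00098445]), 'gripper_force': 0.0, 'width': 0.08558232468035837}
{'intrinsics': array([[380.42395667,   0.        , 277.20945927],
       [  0.        , 380.42395667, 213.66275904],
       [  0.        ,   0.        ,   1.        ]]), 'eye': array([0.38967007, 1.00413458, 0.47132751]), 'orientation': array([  62.22367948,   -1.28930761, -165.21909975])}
side beta_box [(0.89, [226.0, 154.0, 76.2, 106.4])]
side box_lid [(0.66, [226.8, 152.8, 39.9, 66.5])]
side probe [(0.89
[... 327 characters left out ...]
.9])]
{'intrinsics': array([[386.81516737,   0.        , 279.53656157],
       [  0.        , 386.81516737, 210.22820226],
       [  0.        ,   0.        ,   1.        ]]), 'eye': array([0.3766672 , 0.29350767, 0.91460657]), 'orientation': array([ 14.12015519,   0.31728155, -96.24772795])}
top beta_box [(0.61, [245.5, 174.0, 63.6, 65.7])]
top box_lid [(0.91, [245.0, 175.1, 63.7, 11.1])]
top probe [(0.77, [345.1, 216.3, 25.8, 46.3])]
top probe_dock [(0.63, [335.3, 221.9, 38.0, 45.6])]
top counting_well [(0.93, [196.9, 231.7, 44.9, 61.2])]
top swipe [(0.85, [194.0, 230.4, 49.5, 61.2])]
top bench_timer [(0.78, [257.3, 261.9, 22.4, 28.6])]
top specimen_cup [(0.77, [295.4, 252.8, 30.1, 30.8])]
```

```bash
python3 - <<'E'
import cv2
a=cv2.imread("pics/side0.png")[130:330,200:380]; b=cv2.imread("pics/top0.png")[150:320,170:400]
cv2.imwrite("pics/sc.png",cv2.resize(a,None,fx=3,fy=3,interpolation=2)[:600]); cv2.imwrite("pics/tc.png",cv2.resize(b,None,fx=3.4,fy=3.4,interpolation=2))
E
```

```text
(no output)
```

View pics/sc.png

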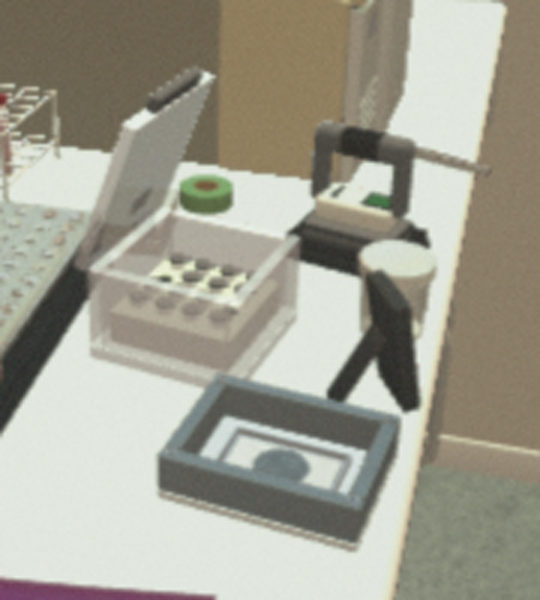

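View pics/tc.png

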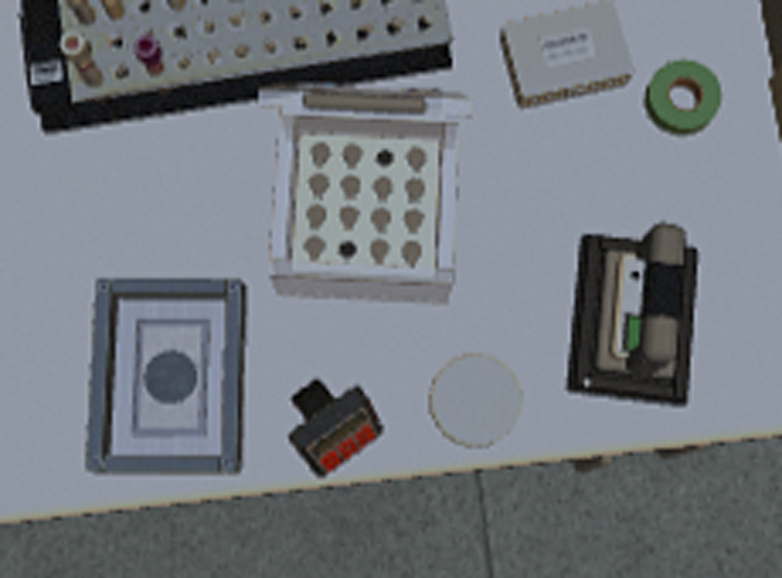

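The side view shows the lid open, with its lip near crop (180,90), the well at (280,460) and the probe handle at (365,140). The top view shows the well at (167,375), box at (365,200), timer at (335,425), cup at (475,400) and the probe and dock at (635,315). Next I fit poses from corner points in both views.

```bash
cat >> h.py <<'E'
from scipy.spatial.transform import Rotation as R
from scipy.optimize import least_squares
def proj(n,P):
    K,e,o=cam(n); M=R.from_euler("xyz",o,degrees=True).as_matrix()
    q=(np.atleast_2d(P)-e)@M; q=q*[1,-1,-1]; u=q@K.T; return u[:,:2]/u[:,2:]
def ray(n,uv):
    K,e,o=cam(n); M=R.from_euler("xyz",o,degrees=True).as_matrix()
    d=np.linalg.inv(K)@[*uv,1]; return e,M@(d*[1,-1,-1])
def onz(n,uv,z):
    e,d=ray(n,uv); return e+d*(z-e[2])/d[2]
T=lambda p:np.array(p)/3.4+[170,150]
S=lambda p:np.array(p)/3+[200,130]
def tri(t,s):
    f=lambda P:np.r_[proj("top",P)[0]-t,proj("side",P)[0]-s]
    r=least_squares(f,[.5,.1,.1]); return r.x,np.abs(r.fun).max()
def fit(n,uv,P,x0=(.5,.1,0)):   # planar pose
    def f(v):
        c,s=np.cos(v[2]),np.sin(v[2]); Q=np.array(P)@np.array([[c,s,0],[-s,c,0],[0,0,1]])+[v[0],v[1],0]
        return (proj(n,Q)-uv).ravel()
    r=least_squares(f,x0); return r.x.round(4),np.degrees(r.x[2]).round(1),np.abs(r.fun).max().round(2)
rect=lambda a,b,z:[[a/2,b/2,z],[a/2,-b/2,z],[-a/2,-b/2,z],[-a/2,b/2,z]]
E
python3 - <<'E'
from h import *
np.set_printoptions(precision=4,suppress=True)
print("well",fit("top",T([(95,280),(246,280),(243,472),(88,472)]),[rect(.13,.1,.034)[i] for i in range(4)]))
print("well side",fit("side",S([(222,378),(400,418),(358,525),(160,460)]),[[.065,-.05,.034],[-.065,-.05,.034],[-.065,.05,.034],[.065,.05,.034]]))
print("dock",fit("top",T([(583,235),(698,247),(687,405),(569,391)]),rect(.112,.082,.022)))
for nm,t,s in [("handle+x",(668,225),(318,130)),("grip mid",(662,291),(363,138)),("handle-x",(657,352),(410,143)),("lipL",(303,100),(150,105)),("lipR",(427,103),(210,73)),("wellpt",(171,377),(283,462))]: print(nm,tri(T(t),S(s)))
for p in [(272,277),(455,285)]: print("box front",onz("top",T(p),.075))
for p in [(90,270),(300,240),(170,212)]: print("box side",onz("side",S(p),.075))
for q,z in(("bench_timer",.09),("specimen_cup",.066)):
    m=ctrl.cut_out("top",q)[0]["mask"]; v,u=np.nonzero(m); print(q,onz("top",(u.mean(),v.mean()),z))
for q,z in (("probe",0.04),("counting_well",.034)):
  for n in("top","side"):
    m=ctrl.cut_out(n,q)[0]["mask"]; v,u=np.nonzero(m); print(q,n,onz(n,(u.mean(),v.mean()),z))
E
```

```text
well (array([ 0.4962,  0.4229, -0.1013]), np.float64(-5.8), np.float64(0.77))
well side (array([ 0.4957,  0.4364, -0.1349]), np.float64(-7.7), np.float64(1.88))
dock (array([ 0.5011,  0.1046, -0.2317]), np.float64(-13.3), np.float64(0.9))
handle+x (array([0.5453, 0.0919, 0.106 ]), np.float64(0.24644037272702235))
grip mid (array([0.504 , 0.103 , 0.1079]), np.float64(0.07312796112915976))
handle-x (array([0.465 , 0.1133, 0.1127]), np.float64(0.7432402290340292))
lipL (array([0.623 , 0.3108, 0.1973]), np.float64(0.21691389719168797))
lipR (array([0.607 , 0.2397, 0.2006]), np.float64(2.5256605182112253))
wellpt (array([0.4975, 0.4248, 0.0088]), np.float64(0.0015611260507739644))
box front [0.5462 0.3452 0.075 ]
box front [0.5279 0.2278 0.075 ]
box side [0.6629 0.3326 0.075 ]
box side [0.5279 0.2413 0.075 ]
box side [0.6369 0.2243 0.075 ]
bench_timer [0.4464 0.3165 0.09  ]
specimen_cup [0.4535 0.2248 0.066 ]
probe top [0.5066 0.1038 0.04  ]
probe side [0.5108 0.0537 0.04  ]
counting_well top [0.495  0.4245 0.034 ]
counting_well side [0.4943 0.4533 0.034 ]
```

View pics/side0.png

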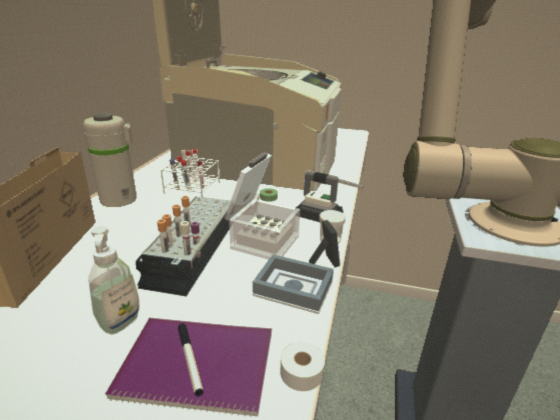

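View pics/top0.png

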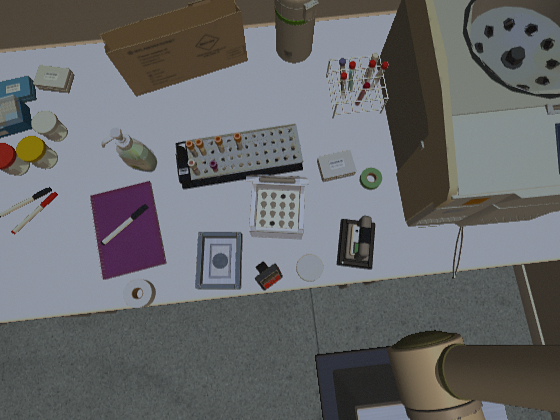

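The full views show a tall machine at the right (front-left foot near top pixel (412,225)), so the arm must swing round it at a small radius. I check its extent and the rack, and refine the well, dock and lid.

```bash
python3 - <<'E'
from h import *
np.set_printoptions(precision=3,suppress=True)
for p in [(412,225),(385,190),(560,222)]: print(p,[onz("top",p,z) for z in (0,.3)])
print("side foot",onz("side",(275,190),0),onz("side",(318,185),0), tri((412,225),(318,185)))
print("rack corners",[onz("top",p,.07)[:2] for p in [(297,125),(303,168),(180,187)]], "rack side top", tri((303,165),(215,200)))
print("tube purple",tri((212,160),(194,223)))
print("lip mid ext",[ (n,ctrl.cut_out(n,"lid_edge")[:1] and ctrl.cut_out(n,"lid_edge")[0]["extent"]) for n in("top","side")])
# lid model fit: predict lip mid for angles
h=np.array([.655,.268,.075]); f=np.array([-np.cos(np.radians(8.9)),np.sin(np.radians(8.9)),0]);y=np.array([.155,.988,0])
for a in np.arange(.9,1.3,.1):
    e=h+f*(.138*np.cos(a)-.01*np.sin(a))+[0,0,.138*np.sin(a)+.01*np.cos(a)]
    print(round(a,2),e,[((proj("top",e+k*.035*y)[0]-[170,150])*3.4).round() for k in(1,-1)],[((proj("side",e+k*.035*y)[0]-[200,130])*3).round() for k in(1,-1)])
# predictions for the well / probe with candidate poses, in side crop
c=lambda v,P:np.array(P)@np.array([[np.cos(v[2]),np.sin(v[2]),0],[-np.sin(v[2]),np.cos(v[2]),0],[0,0,1]])+[v[0],v[1],0]
print("well side px",((proj("side",c([.496,.4235,-.105],rect(.13,.1,.034)))-[200,130])*3).round())
E
```

```text
(412, 225) [array([ 0.534, -0.04 ,  0.   ]), array([0.483, 0.07 , 0.3  ])]
(385, 190) [array([0.628, 0.009, 0.   ]), array([0.546, 0.103, 0.3  ])]
(560, 222) [array([ 0.502, -0.395,  0.   ]), array([ 0.461, -0.169,  0.3  ])]
side foot [ 0.653 -0.01   0.   ] [ 0.535 -0.087  0.   ] (array([ 0.529, -0.031,  0.025]), np.float64(0.5177334528350457))
rack corners [array([0.792, 0.211]), array([0.683, 0.21 ]), array([0.668, 0.496])] rack side top (array([0.724, 0.211, 0.048]), np.float64(10.040411589851885))
tube purple (array([0.709, 0.413, 0.104]), np.float64(1.2631438586169281))
lip mid ext [('top', [250.0, 175.4, 57.1, 10.5]), ('side', [228.0, 151.9, 44.7, 64.4])]
0.9 [0.578 0.28  0.189] [array([303., 170.]), array([426., 175.])] [array([205., 125.]), array([246.,  93.])]
1.0 [0.59  0.278 0.197] [array([304., 146.]), array([427., 152.])] [array([189., 112.]), array([231.,  81.])]
1.1 [0.602 0.276 0.203] [array([305., 122.]), array([428., 128.])] [array([173., 100.]), array([216.,  70.])]
1.2 [0.615 0.274 0.207] [array([306.,  98.]), array([429., 103.])] [array([155.,  91.]), array([199.,  61.])]
well side px [[162. 450.]
 [221. 367.]
 [406. 410.]
 [367. 504.]]
```

```bash
python3 - <<'E'
from h import *
print(tri((456,276),(362,187)),tri((462,228),(338,182)))
E
python3 -m pendant '{"offset":[[0,0,-0.3],[0,0,-0.3],[0,0,-0.3],[0,0,-0.3],[0,0,0]],"turn":[[0,0,1],[0,0,1],[0,0,1],[0,0,1],[0,0,0.07]],"grip":[0,0,0,0,0]}'
```

```text
(array([ 0.40265091, -0.11924756, -0.00216908]), np.float64(0.42889392740488574)) (array([ 0.50281981, -0.16206207, -0.01057464]), np.float64(6.840584773501291))
clock: 2.02
eef_pos: [0.1797, -0.52, 0.2617]
eef_rot: [179.9, -0.0, -8.9]
contact_force: [0.1, -0.0, 0.5]
width: -0.0
gripper_force: 0.0
```

```bash
P="python3 -m pendant"
python3 -m pendant '{"offset":[[0.3,-0.95,0],[0.3,-0.95,0],[0.3,-0.95,0],[0.3,-0.95,0],[0.3,-0.95,0]],"turn":[[0,0,0],[0,0,0],[0,0,0],[0,0,0],[0,0,0]],"grip":[0,0,0,0,0]}' | head -3
python3 -m pendant '{"offset":[[0.3,-0.95,0],[0.3,-0.95,0],[0.3,-0.95,0],[0.3,-0.95,0],[0.3,-0.95,0]],"turn":[[0,0,0],[0,0,0],[0,0,0],[0,0,0],[0,0,0]],"grip":[0,0,0,0,0]}' | head -3
python3 -m pendant '{"offset":[[0.3,-0.95,0],[0.3,-0.95,0],[0.3,-0.95,0],[0.3,-0.95,0],[0.3,-0.95,0]],"turn":[[0,0,0],[0,0,0],[0,0,0],[0,0,0],[0,0,0]],"grip":[0,0,0,0,0]}'| head -3
python3 -m pendant '{"offset":[[0.3,-0.95,0],[0.3,-0.95,0],[0.3,-0.95,0],[0,-0.95,0],[0,-0.95,0]],"turn":[[0,0,0],[0,0,0],[0,0,0],[0,0,0],[0,0,0]],"grip":[0,0,0,0,0]}'
```

```text
clock: 2.65
eef_pos: [0.2355, -0.4073, 0.261]
eef_rot: [-180.0, 0.0, -8.8]
clock: 3.28
eef_pos: [0.2909, -0.2956, 0.2612]
eef_rot: [-180.0, 0.0, -8.8]
clock: 3.9
eef_pos: [0.3462, -0.1841, 0.2612]
eef_rot: [-180.0, -0.0, -8.8]
clock: 4.53
eef_pos: [0.3866, -0.0703, 0.2612]
eef_rot: [-180.0, 0.0, -8.8]
contact_force: [0.9, 0.5, -0.2]
width: -0.0002
gripper_force: 0.0
```

```bash
python3 -m pendant '{"offset":[[0,-0.98,0],[0,-0.98,0],[0,-0.98,0],[0,-0.98,0],[0,-0.98,0]],"turn":[[0,0,0],[0,0,0],[0,0,0],[0,0,0],[0,0,0]],"grip":[0,0,0,0,0]}' | head -3
python3 -m pendant '{"offset":[[0,-0.98,0],[0,-0.98,0],[0.99,-0.9,0],[0.99,-0.9,0],[0.99,-0.9,0]],"turn":[[0,0,0],[0,0,0],[0,0,0],[0,0,0],[0,0,0]],"grip":[0,0,0,0,0]}' | head -3
python3 -m pendant '{"offset":[[0.99,-0.9,0],[0.99,-0.9,0],[0.99,-0.9,0],[0.99,-0.9,0],[0.99,-0.9,0]],"turn":[[0,0,0],[0,0,0],[0,0,0],[0,0,0],[0,0,0]],"grip":[0,0,0,0,0]}'| head -3
python3 -m pendant '{"offset":[[0.99,-0.9,0],[0,0,0]],"turn":[[0,0,0],[0,0,0]],"grip":[0,0]}'
python3 - <<'E'
from h import *
a=ctrl.read_camera("side")[110:270,190:350]; b=ctrl.read_camera("top")[110:270,190:350]
cv2.imwrite("pics/l1.png",np.hstack([cv2.resize(x,(400,400),interpolation=2) for x in(a,b)]))
E
```

```text
clock: 5.15
eef_pos: [0.4054, 0.0507, 0.2612]
eef_rot: [180.0, 0.0, -8.8]
clock: 5.78
eef_pos: [0.4975, 0.1542, 0.2611]
eef_rot: [180.0, 0.0, -8.8]
clock: 6.4
eef_pos: [0.6372, 0.2461, 0.261]
eef_rot: [180.0, 0.0, -8.8]
clock: 6.65
eef_pos: [0.6653, 0.2647, 0.2592]
eef_rot: [180.0, 0.1, -8.8]
contact_force: [0.5, -0.3, 0.2]
width: 0.0002
gripper_force: 0.0
```

View pics/l1.png

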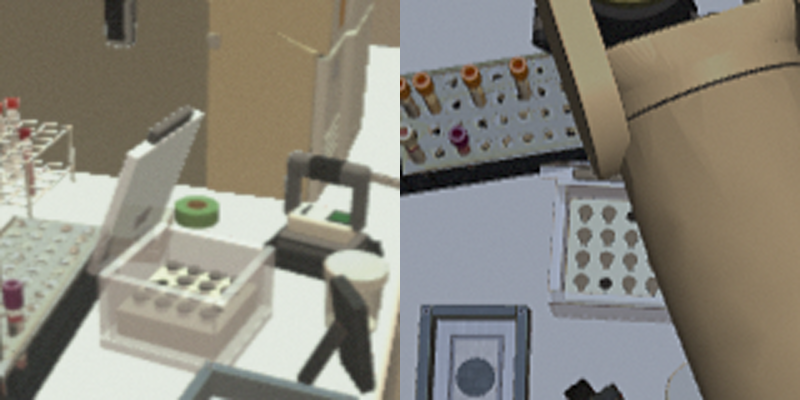

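The gripper tip (side crop (122,42)) is behind and above the lid's lip (150–205,110–140), clear of it. I descend and then push forward.

```bash
python3 -m pendant '{"offset":[[0,0,0.8],[0,0,0.8],[0,0,0.8],[0,0,0.6],[0,0,0]],"turn":[[0,0,0],[0,0,0],[0,0,0],[0,0,0],[0,0,0]],"grip":[0,0,0,0,0]}'
python3 -m pendant '{"offset":[[-0.6,0,0],[-0.6,0,0],[-0.6,0,0.2],[-0.6,0,0.3]],"turn":[[0,0,0],[0,0,0],[0,0,0],[0,0,0]],"grip":[0,0,0,0]}'
```

```text
clock: 7.38
eef_pos: [0.664, 0.2632, 0.1857]
eef_rot: [180.0, 0.1, -8.9]
contact_force: [-0.3, 0.2, -0.1]
width: 0.0
gripper_force: 0.0
clock: 7.88
eef_pos: [0.6057, 0.2728, 0.1755]
eef_rot: [-179.9, -0.2, -8.9]
contact_force: [2.0, -0.2, 0.0]
width: 0.0003
gripper_force: 0.7
```

```bash
python3 -m pendant '{"offset":[[-0.4,0,0.4],[-0.4,0,0.4],[-0.3,0,0.35],[-0.3,0,0.35],[-0.2,0,0.4]],"turn":[[0,0,0],[0,0,0],[0,0,0],[0,0,0],[0,0,0]],"grip":[0,0,0,0,0]}'
python3 -m pendant '{"offset":[[-0.2,0,0.4],[-0.1,0,0.44],[-0.1,0,0.44],[0,0,0.2],[0,0,0]],"turn":[[0,0,0],[0,0,0],[0,0,0],[0,0,0],[0,0,0]],"grip":[0,0,0,0,0]}'
```

```text
clock: 8.5
eef_pos: [0.5656, 0.2791, 0.1261]
eef_rot: [-180.0, -0.0, -8.9]
contact_force: [0.3, 0.2, 1.8]
width: -0.0001
gripper_force: 0.7
clock: 9.12
eef_pos: [0.556, 0.2804, 0.0888]
eef_rot: [180.0, 0.0, -8.9]
contact_force: [0.3, -0.3, 0.4]
width: -0.0001
gripper_force: 0.0
```

```bash
python3 -m pendant '{"offset":[[0,0,0.08],[0,0,0.08],[0,0,0]],"turn":[[0,0,0],[0,0,0],[0,0,0]],"grip":[0,0,0]}'
python3 -m pendant '{"offset":[[0,0,0.06],[0,0,0.06],[0,0,0]],"turn":[[0,0,0],[0,0,0],[0,0,0]],"grip":[0,0,0]}'
```

```text
clock: 9.5
eef_pos: [0.5561, 0.2805, 0.0853]
eef_rot: [180.0, -0.0, -8.9]
contact_force: [-0.5, -0.5, -0.0]
width: 0.0001
gripper_force: 0.0
clock: 9.88
eef_pos: [0.5561, 0.2806, 0.0848]
eef_rot: [-180.0, -0.1, -8.9]
contact_force: [-6.1, -2.0, 17.7]
width: -0.0001
gripper_force: 8.8
```

Lid is at its stop (z 0.0848, 17.7 N). Overlay the fitted dock, handle and well on the first images to check, while the arm lifts clear.

```bash
python3 -m pendant '{"offset":[[0,0,-1],[0,0,-1],[0,0,-1],[0,0,-1],[0,0,-1]],"turn":[[0,0,0],[0,0,0],[0,0,0],[0,0,0],[0,0,0]],"grip":[0.5,1,1,1,1]}'
python3 - <<'E'
from h import *
c=lambda v,P:np.array(P)@np.array([[np.cos(v[2]),np.sin(v[2]),0],[-np.sin(v[2]),np.cos(v[2]),0],[0,0,1]])+[v[0],v[1],0]
W=[.496,.4235,-.105]; D=[.502,.104,-.232]
out=[]
for n,boxes in(("top",[(190,224),(330,208)]),("side",[(248,240),(285,158)])):
    im=cv2.imread(f"pics/{n}0.png")
    for (u,v) in boxes:
        a=cv2.resize(im[v:v+72,u:u+96],None,fx=4.16,fy=4.16,interpolation=cv2.INTER_CUBIC)
        for P,V in((rect(.13,.1,.034),W),(rect(.108,.078,.034),W),(rect(.07,.04,.0085),W),(rect(.112,.082,.022),D),(rect(.112,.082,0),D),(rect(.06,.022,.117),D),(rect(.13,.1,0),W)):
            q=(proj(n,c(V,P))+.5-[u,v])*4.16
            cv2.polylines(a,[q.round().astype(int)],True,(0,0,255),1)
        out.append(a)
cv2.imwrite("pics/ov.png",np.vstack([np.hstack(out[:2]),np.hstack(out[2:])]))
E
```

```text
clock: 10.5
eef_pos: [0.5559, 0.2805, 0.2081]
eef_rot: [180.0, -0.0, -8.9]
contact_force: [-0.6, -0.8, -0.2]
width: 0.0855
gripper_force: 0.0
```

View pics/ov.png

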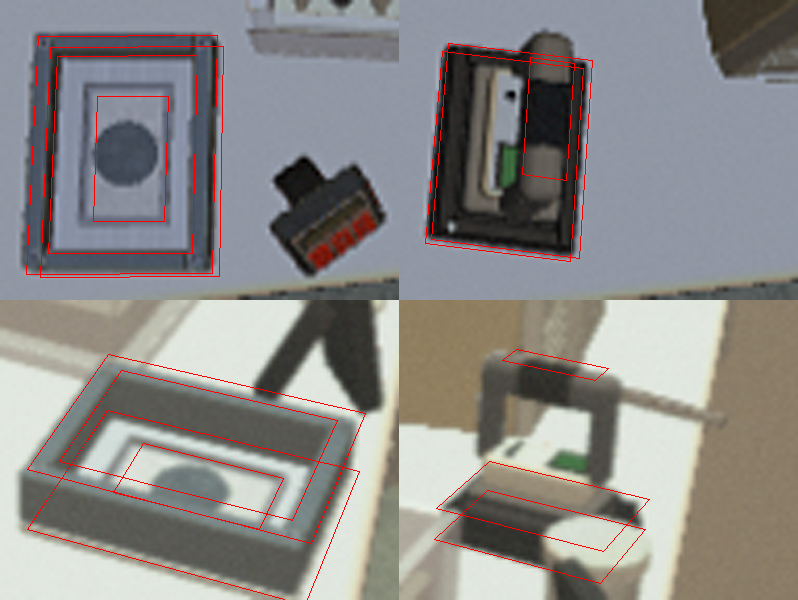

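The overlay shows top-view fits within about 1 px; the side camera shows about a 2 px bias (right/up), so I'll check the final placement relatively. Moving above the probe handle.

```bash
python3 -m pendant '{"offset":[[-0.125,0.91,0],[-0.125,0.91,0],[-0.125,0.91,0],[-0.125,0.91,0],[-0.125,0.91,0]],"turn":[[0,0,0],[0,0,0],[0,0,0],[0,0,0],[0,0,0]],"grip":[1,1,1,1,1]}'|head -3
python3 -m pendant '{"offset":[[-0.125,0.91,0],[-0.125,0.91,0],[-0.125,0.91,0],[0,0,0],[0,0,0]],"turn":[[0,0,0],[0,0,0],[0,0,0],[0,0,0.64],[0,0,0]],"grip":[1,1,1,1,1]}'
python3 - <<'E'
from h import *
a=ctrl.read_camera("side")[110:230,250:370]; b=ctrl.read_camera("top")[180:300,190:400]
cv2.imwrite("pics/g1.png",cv2.resize(a,(600,600),interpolation=2))
s=ctrl.get_state(); print(proj("side",s["eef_pos"]),(proj("side",s["eef_pos"])-[250,110])*5)
E
```

```text
clock: 11.12
eef_pos: [0.5227, 0.1698, 0.2073]
eef_rot: [180.0, -0.0, -8.9]
clock: 11.75
eef_pos: [0.5031, 0.1044, 0.2074]
eef_rot: [-180.0, -0.0, -13.3]
contact_force: [0.6, 0.0, 0.0]
width: 0.0852
gripper_force: 0.0
[[324.29764198 138.00203014]] [[371.48820989 140.01015068]]
```

View pics/g1.png

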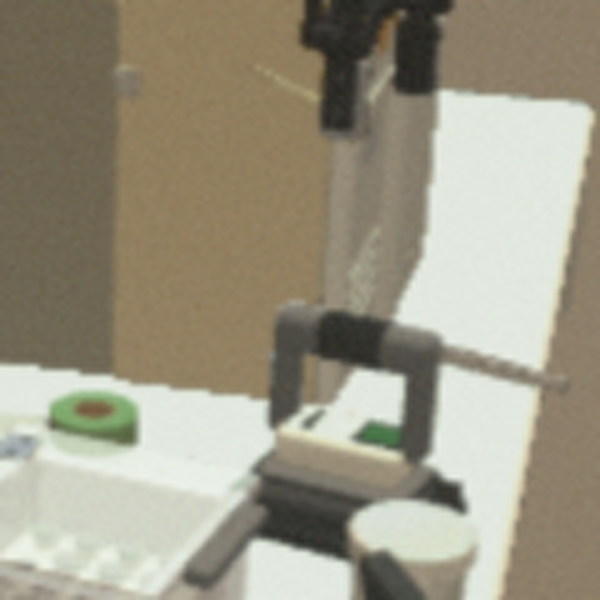

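Fingers straddle the handle line in the side view: finger tips at (341,130) and (418,90), black grip centre at (353,335). The probe may be a few mm farther ahead than the TCP, within the grip margin, so I shift 3 mm and descend.

```bash
python3 -m pendant '{"offset":[[0.12,0,0.9],[0,0,0.9],[0,0,0.9],[0,0,0.9],[0,0,0.7]],"turn":[[0,0,0],[0,0,0],[0,0,0],[0,0,0],[0,0,0]],"grip":[1,1,1,1,1]}'
python3 -m pendant '{"offset":[[0,0,0.56],[0,0,0],[0,0,0],[0,0,0],[0,0,0]],"turn":[[0,0,0],[0,0,0],[0,0,0],[0,0,0],[0,0,0]],"grip":[1,0.6,0.4,0.25,0.2]}'
```

```text
clock: 12.48
eef_pos: [0.5059, 0.1042, 0.0989]
eef_rot: [180.0, 0.0, -13.2]
contact_force: [0.3, 0.5, -0.3]
width: 0.0855
gripper_force: 0.0
clock: 13.1
eef_pos: [0.5064, 0.1041, 0.0864]
eef_rot: [-180.0, -0.1, -13.3]
contact_force: [0.4, 1.4, 3.7]
width: 0.0214
gripper_force: 59.5
```

```bash
python3 -m pendant '{"offset":[[0,0,0],[0,0,0],[0,0,0],[0,0,0],[0,0,0]],"turn":[[0,0,0],[0,0,0],[0,0,0],[0,0,0],[0,0,0]],"grip":[0,0,0,0,0]}'
```

```text
clock: 13.72
eef_pos: [0.5064, 0.1041, 0.0864]
eef_rot: [-180.0, -0.1, -13.3]
contact_force: [0.2, 2.2, 7.0]
width: 0.0211
gripper_force: 59.8
```

```bash
python3 -m pendant '{"offset":[[0,0,-0.2],[0,0,-0.3],[0,0,-0.5],[0,0,-0.5],[0,0,0]],"turn":[[0,0,0],[0,0,0],[0,0,0],[0,0,0],[0,0,0]],"grip":[0,0,0,0,0]}'
python3 -m pendant '{"offset":[[0,0,-0.8],[0,0,-0.8],[0,0,-0.8],[0,0,-0.8],[0,0,-0.8]],"turn":[[0,0,0],[0,0,0],[0,0,0],[0,0,0],[0,0,0]],"grip":[0,0,0,0,0]}'
```

```text
clock: 14.35
eef_pos: [0.5066, 0.1039, 0.1246]
eef_rot: [-180.0, -0.1, -13.3]
contact_force: [-0.3, -0.2, -4.2]
width: 0.0212
gripper_force: 59.0
clock: 14.98
eef_pos: [0.5057, 0.1039, 0.2236]
eef_rot: [180.0, 0.0, -13.3]
contact_force: [-1.0, -0.5, -3.8]
width: 0.0214
gripper_force: 59.0
```

```bash
python3 -m pendant '{"offset":[[0,0,-0.1],[0,0,0],[-0.1,-0.5,0],[-0.1,-0.8,0],[-0.1,-0.8,0]],"turn":[[0,0,-0.55],[0,0,-0.54],[0,0,0],[0,0,0],[0,0,0]],"grip":[0,0,0,0,0]}'|head -3
python3 -m pendant '{"offset":[[-0.1,-0.8,0],[-0.1,-0.8,0],[-0.1,-0.8,0],[-0.1,-0.8,0],[-0.1,-0.8,0]],"turn":[[0,0,0],[0,0,0],[0,0,0],[0,0,0],[0,0,0]],"grip":[0,0,0,0,0]}'|head -3
python3 -m pendant '{"offset":[[-0.1,-0.8,0],[-0.1,-0.8,0],[-0.1,-0.8,0],[-0.1,-0.8,0],[-0.1,-0.8,0]],"turn":[[0,0,0],[0,0,0],[0,0,0],[0,0,0],[0,0,0]],"grip":[0,0,0,0,0]}'|head -3
python3 -m pendant '{"offset":[[-0.1,-0.8,0],[-0.1,-0.5,0],[0,0,0],[0,0,0]],"turn":[[0,0,0],[0,0,0],[0,0,0],[0,0,0]],"grip":[0,0,0,0]}'
```

```text
clock: 15.6
eef_pos: [0.5035, 0.1582, 0.2255]
eef_rot: [-180.0, 0.0, -5.9]
clock: 16.23
eef_pos: [0.5013, 0.2591, 0.2257]
eef_rot: [180.0, 0.0, -5.8]
clock: 16.85
eef_pos: [0.4993, 0.3598, 0.2258]
eef_rot: [-180.0, -0.0, -5.8]
clock: 17.35
eef_pos: [0.4977, 0.3908, 0.2258]
eef_rot: [180.0, 0.0, -5.8]
contact_force: [0.4, -0.4, -3.2]
width: 0.0209
gripper_force: 59.3
```

```bash
python3 -m pendant '{"offset":[[-0.1,-0.65,0],[0,-0.65,0],[0,0,0.8],[0,0,0.8],[0,0,0.8]],"turn":[[0,0,0],[0,0,0],[0,0,0],[0,0,0],[0,0,0]],"grip":[0,0,0,0,0]}'|head -3
python3 -m pendant '{"offset":[[0,0,0.8],[0,0,0.7],[0,0,0],[0,0,0]],"turn":[[0,0,0],[0,0,0],[0,0,0],[0,0,0]],"grip":[0,0,0,0]}'
python3 - <<'E'
from h import *
c=lambda v,P:np.array(P)@np.array([[np.cos(v[2]),np.sin(v[2]),0],[-np.sin(v[2]),np.cos(v[2]),0],[0,0,1]])+[v[0],v[1],0]
s=ctrl.get_state(); e=s["eef_pos"]; zb=e[2]-.0744
V=[e[0],e[1],-.1015]
a=[]
for n,(u,v) in (("side",(240,205)),("top",(170,215))):
    I=ctrl.read_camera(n); cv2.imwrite(f"pics/{n}1.png",I)
    x=cv2.resize(I[v:v+100,u:u+100],(400,400),interpolation=cv2.INTER_CUBIC)
    for P in (rect(.084,.054,zb),rect(.084,.054,zb+.022),rect(.13,.1,.034)):
        cv2.polylines(x,[((proj(n,c(V,P))+.5-[u,v])*4).round().astype(int)],True,(0,0,255),1)
    a.append(x)
cv2.imwrite("pics/h1.png",np.hstack(a)); print(e)
E
```

```text
clock: 17.98
eef_pos: [0.4984, 0.4244, 0.1652]
eef_rot: [-180.0, -0.0, -5.8]
clock: 18.48
eef_pos: [0.4988, 0.4243, 0.1292]
eef_rot: [-179.9, -0.1, -5.8]
contact_force: [0.4, -0.6, -2.9]
width: 0.021
gripper_force: 59.4
[0.49880471 0.42429334 0.12922655]
```

View pics/h1.png

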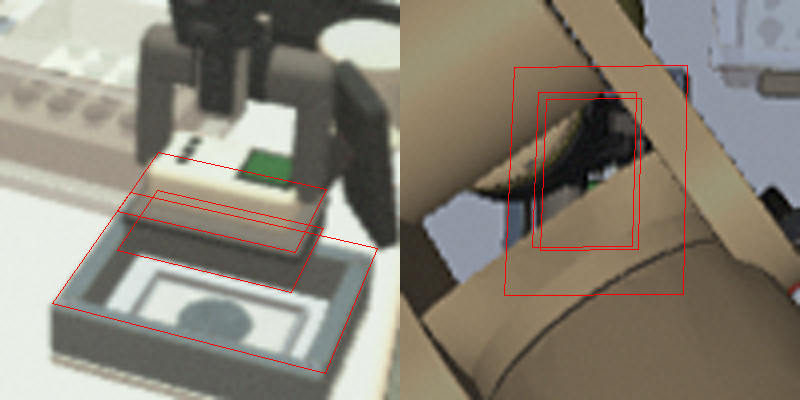

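The side view shows the probe above the well, and the dark head is hard to tell from the dark well wall. The top view is occluded by the arm. I enlarge the side crop with contrast.

```bash
python3 - <<'E'
from h import *
I=cv2.imread("pics/side1.png")[235:310,248:348]
I=np.clip((I/255.)**.6*255*1.05,0,255).astype(np.uint8)
cv2.imwrite("pics/h2.png",cv2.resize(I,(800,600),interpolation=cv2.INTER_CUBIC))
E
```

```text
(no output)
```

View pics/h2.png

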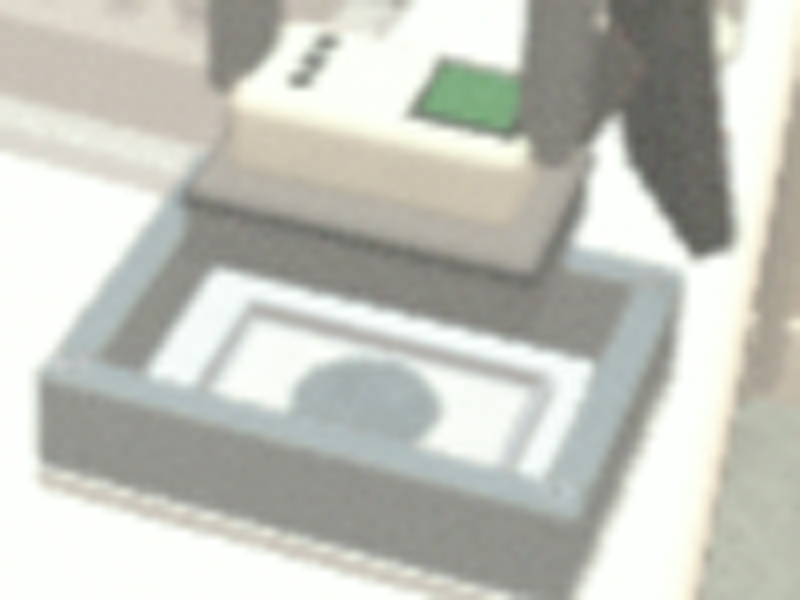

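```bash
python3 - <<'E'
from h import *
c=lambda v,P:np.array(P)@np.array([[np.cos(v[2]),np.sin(v[2]),0],[-np.sin(v[2]),np.cos(v[2]),0],[0,0,1]])+[v[0],v[1],0]
px=lambda V,P:((proj("side",c(V,P))+.5-[248,235])*8).round().astype(int).tolist()
e=ctrl.get_state()["eef_pos"]; zb=e[2]-.0744; V=[e[0],e[1],-.1015]; print(zb)
for k,a,b,z in(("head bot",.084,.054,zb),("head top",.084,.054,zb+.022),("hous bot",.07,.04,zb+.022),("hous top",.07,.04,zb+.044)): print(k,px(V,rect(a,b,z)))
W=[.4965,.4235,-.1015]
for k,a,b,z in(("rim",.13,.1,.034),("in rim",.108,.078,.034),("foot",.108,.078,.001),("tray",.08,.05,.012),("paper",.07,.04,.0085)): print(k,px(W,rect(a,b,z)))
print("centre",px(W,[[0,0,.0085]]))
E
```

```text
0.05499665081622926
head bot [[170, 259], [251, 140], [581, 215], [519, 344]]
head top [[171, 180], [253, 64], [588, 137], [526, 263]]
hous bot [[211, 171], [270, 84], [552, 146], [504, 239]]
hous top [[212, 90], [273, 6], [558, 66], [510, 156]]
rim [[50, 366], [206, 143], [700, 256], [596, 506]]
in rim [[112, 350], [230, 175], [645, 271], [561, 463]]
foot [[112, 461], [228, 281], [634, 379], [550, 578]]
tray [[189, 404], [261, 288], [568, 363], [511, 487]]
paper [[215, 409], [272, 315], [542, 381], [496, 480]]
centre [[380, 395]]
```

The picture shows the head top edge at (185,200)–(540,275), the well's near rim at (40,372)–(578,515) and the swipe disc at (365,403). Relative to the model the probe sits about 3.5 mm short in x and 3 mm short in y. I check this numerically with edge alignment before moving.

```bash
python3 - <<'E'
from h import *
from scipy.ndimage import map_coordinates
c=lambda v,P:np.array(P)@np.array([[np.cos(v[2]),np.sin(v[2]),0],[-np.sin(v[2]),np.cos(v[2]),0],[0,0,1]])+[v[0],v[1],0]
def G(f):
    g=cv2.GaussianBlur(cv2.imread(f),(0,0),.8).astype(float); return max_g(g)
def max_g(g):
    gx=np.stack([cv2.Sobel(g[...,i],-1,1,0) for i in range(3)]);gy=np.stack([cv2.Sobel(g[...,i],-1,0,1) for i in range(3)])
    return np.abs(gx).max(0)*0+gx,gy
def segs(rs,keep=None):
    S=[]
    for r,k in rs:
        for i in k: S.append((np.array(r[i]),np.array(r[(i+1)%4])))
    return S
def score(n,g,V,S):
    t=0
    for a,b in S:
        q=proj(n,c(V,a+(b-a)*np.linspace(.1,.9,25)[:,None])); d=q[-1]-q[0]; d/=np.hypot(*d); nn=[-d[1],d[0]]
        o=[q[:,1],q[:,0]]
        m=[map_coordinates(g[0][i],o,order=1)*nn[0]+map_coordinates(g[1][i],o,order=1)*nn[1] for i in range(3)]
        t+=np.abs(np.mean(m,1)).max()
    return t/len(S)
def search(n,f,V0,S,rng=.010,yr=4):
    g=G(f); best=[]
    for dx in np.arange(-rng,rng+1e-6,.001):
        for dy in np.arange(-rng,rng+1e-6,.001):
            for w in np.radians(np.arange(-yr,yr+.1,1)): best.append((score(n,g,[V0[0]+dx,V0[1]+dy,V0[2]+w],S),dx*1e3,dy*1e3,np.degrees(w)))
    best.sort(reverse=True); print(n,f); print(np.round(best[0],1)," mean top10",np.round(np.mean(best[:10],0),1))
W=[.4965,.4235,-.1015]; A=[0,1,2,3]
SW=segs([(rect(.13,.1,.034),A),(rect(.108,.078,.034),A),(rect(.08,.05,.012),A)])
search("top","pics/top0.png",W,SW); search("side","pics/side0.png",W,SW)
e=ctrl.get_state()["eef_pos"]; zb=e[2]-.0744
# rect edges: 0:+x end,1:far(-y),2:-x end,3:near(+y)
SP=segs([(rect(.084,.054,zb+.022),[3]),(rect(.07,.04,zb+.044),[3]),(rect(.07,.04,zb+.022),[3,2]),(rect(.084,.054,zb+.022),[2])])
search("side","pics/side1.png",[e[0],e[1],-.1015],SP,yr=2)
SD=segs([(rect(.112,.082,.022),A)])
search("top","pics/top0.png",[.5064,.1041,-.232],SD,yr=3)
E
```

```text
Traceback (most recent call last):
  File "h.py", line 8, in proj
    K,e,o=cam(n); M=R.from_euler("xyz",o,degrees=True).as_matrix()
          ~~~^^^
  File "h.py", line 4, in cam
    p=ctrl.camera_params(n); return np.array(p["intrinsics"]),np.array(p["eye"]),p["orientation"]
ValueError: time passes only in moves, steps and waits
```

```bash
sed -i 's/^def cam/import functools\n@functools.lru_cache\ndef cam/' h.py
cat > ef.py <<'E'
from h import *
from scipy.ndimage import map_coordinates
c=lambda v,P:np.array(P)@np.array([[np.cos(v[2]),np.sin(v[2]),0],[-np.sin(v[2]),np.cos(v[2]),0],[0,0,1]])+[v[0],v[1],0]
def G(f):
    g=cv2.GaussianBlur(cv2.imread(f),(0,0),.8).astype(float)
    return [[cv2.Sobel(g[...,i],-1,*k) for i in range(3)] for k in((1,0),(0,1))]
def segs(rs): return [(np.array(r[i]),np.array(r[(i+1)%4])) for r,k in rs for i in k]
def score(n,g,V,S):
    A=np.array([a+(b-a)*np.linspace(.1,.9,20)[:,None] for a,b in S])
    q=proj(n,c(V,A.reshape(-1,3))).reshape(len(S),-1,2); d=q[:,-1]-q[:,0]; d/=np.linalg.norm(d,axis=1)[:,None]
    o=[q[...,1],q[...,0]]
    m=[(map_coordinates(g[0][i],o,order=1)*-d[:,1:]+map_coordinates(g[1][i],o,order=1)*d[:,:1]).mean(1) for i in range(3)]
    return np.abs(m).max(0).mean()
def search(n,f,V0,S,rng=.010,yr=4):
    g=G(f); best=[(score(n,g,[V0[0]+dx,V0[1]+dy,V0[2]+w],S),dx*1e3,dy*1e3,np.degrees(w)) for dx in np.arange(-rng,rng+1e-6,.001) for dy in np.arange(-rng,rng+1e-6,.001) for w in np.radians(np.arange(-yr,yr+.1,1))]
    best.sort(reverse=True); print(n,f,np.round(best[0],1)," mean top10",np.round(np.mean(best[:10],0),1))
E
python3 - <<'E'
from ef import *
W=[.4965,.4235,-.1015]; A=[0,1,2,3]
SW=segs([(rect(.13,.1,.034),A),(rect(.108,.078,.034),A),(rect(.08,.05,.012),A)])
search("top","pics/top0.png",W,SW); search("side","pics/side0.png",W,SW)
e=ctrl.get_state()["eef_pos"]; zb=e[2]-.0744; print(e)
SP=segs([(rect(.084,.054,zb+.022),[3,2]),(rect(.07,.04,zb+.044),[3]),(rect(.07,.04,zb+.022),[3,2])])
search("side","pics/side1.png",[e[0],e[1],-.1015],SP,yr=2)
search("top","pics/top0.png",[.5064,.1041,-.232],segs([(rect(.112,.082,.022),A)]),yr=3)
E
```

```text
top pics/top0.png [139.6   2.   -1.   -1. ]  mean top10 [137.7   0.9  -1.3  -0.6]
side pics/side0.png [134.6   2.    6.   -1. ]  mean top10 [133.    1.7   5.6  -0.7]
[0.49880335 0.42416866 0.12939665]
side pics/side1.png [152.  -6.   6.   2.]  mean top10 [150.2  -6.5   5.7   1.4]
top pics/top0.png [344.4  -4.    2.    0. ]  mean top10 [ 3.368e+02 -3.900e+00  2.100e+00 -3.000e-01]
```

```bash
python3 -m pendant '{"offset":[[0.17,0.04,0],[0,0,0.2],[0,0,0]],"turn":[[0,0,0.1],[0,0,0],[0,0,0]],"grip":[0,0,0]}'
python3 - <<'E'
from ef import *
cv2.imwrite("pics/side2.png",ctrl.read_camera("side"))
e=ctrl.get_state()["eef_pos"]; zb=e[2]-.0744; V0=[e[0],e[1],-.1135]
for S in ([(rect(.084,.054,zb+.022),[3,2]),(rect(.07,.04,zb+.044),[3]),(rect(.07,.04,zb+.022),[3,2])],[(rect(.084,.054,zb+.022),[3,2])],[(rect(.07,.04,zb+.044),[3]),(rect(.07,.04,zb+.022),[3,2])],[(rect(.084,.054,zb+.022),[3,2]),(rect(.084,.054,zb),[3,2]),(rect(.07,.04,zb+.022),[3,2])]):
    search("side","pics/side2.png",V0,segs(S),yr=2)
I=cv2.imread("pics/side2.png"); u,v=248,235
I=np.clip((I/255.)**.6*255*1.05,0,255).astype(np.uint8)
x=cv2.resize(I[v:v+75,u:u+100],(800,600),interpolation=cv2.INTER_CUBIC)
b=np.array([.4983,.4292,-.1135]) # well as the side camera sees it
for P,col in ((rect(.084,.054,zb),(0,0,255)),(rect(.084,.054,zb+.022),(0,0,255)),(rect(.07,.04,zb+.044),(0,160,255)),(rect(.07,.04,zb+.022),(0,160,255)),(rect(.13,.1,.034),(255,0,0)),(rect(.108,.078,.034),(255,0,0)),(rect(.07,.04,.0085),(255,0,0))):
    cv2.polylines(x,[((proj("side",c(b,P))+.5-[u,v])*8).round().astype(int)],True,col,1)
cv2.imwrite("pics/f.png",x)
E
```

```text
clock: 18.95
eef_pos: [0.5024, 0.4222, 0.1227]
eef_rot: [180.0, 0.1, -6.5]
contact_force: [-0.5, 0.1, -3.1]
width: 0.0211
gripper_force: 59.5
side pics/side2.png [142.  -7.   6.   2.]  mean top10 [139.7  -7.    5.5   1.2]
side pics/side2.png [197.6  -7.    3.    2. ]  mean top10 [193.2  -6.6   2.7   1.7]
side pics/side2.png [139.1  -8.    8.    0. ]  mean top10 [ 1.383e+02 -7.800e+00  8.300e+00 -1.000e-01]
side pics/side2.png [112.1  -7.   -3.    2. ]  mean top10 [109.7  -6.8  -1.8   1.8]
```

View pics/f.png

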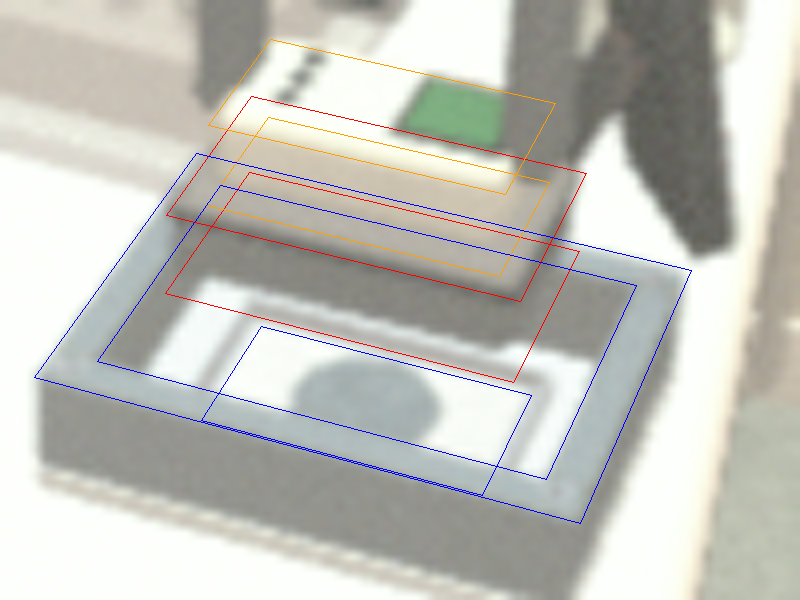

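The overlay shows that the head and housing edges (head top near edge (170,215)–(515,290)) line up with the projected well-centred model within about 1–2 mm. I nudge 1 mm in y and lower to a face height of about 19 mm above the worktop.

```bash
python3 -m pendant '{"offset":[[0,-0.04,0.2],[0,0,0.3],[0,0,0.3],[0,0,0.2],[0,0,0.15]],"turn":[[0,0,0],[0,0,0],[0,0,0],[0,0,0],[0,0,0]],"grip":[0,0,0,0,0]}'
python3 -m pendant '{"offset":[[0,0,0],[0,0,0],[0,0,0]],"turn":[[0,0,0],[0,0,0],[0,0,0]],"grip":[0,0,0]}'
python3 - <<'E'
from ef import *
I=ctrl.read_camera("side"); cv2.imwrite("pics/side3.png",I)
e=ctrl.get_state()["eef_pos"]; zb=e[2]-.0744; V0=[e[0],e[1],-.1135]; print(zb)
for S in ([(rect(.084,.054,zb+.022),[3]),(rect(.07,.04,zb+.044),[3]),(rect(.07,.04,zb+.022),[3,2])],[(rect(.07,.04,zb+.044),[3]),(rect(.07,.04,zb+.022),[3,2])]):
    search("side","pics/side3.png",V0,segs(S),yr=2)
d=ctrl.cut_out("side","box_lid"); print([(x["p"],x["extent"]) for x in d])
E
```

```text
clock: 19.62
eef_pos: [0.5026, 0.4234, 0.0942]
eef_rot: [180.0, 0.0, -6.5]
contact_force: [-0.0, 0.3, -3.9]
width: 0.0213
gripper_force: 59.5
clock: 20.0
eef_pos: [0.5028, 0.4235, 0.0948]
eef_rot: [-180.0, -0.0, -6.5]
contact_force: [-0.6, -0.3, -4.1]
width: 0.0211
gripper_force: 59.5
0.020382373052558925
side pics/side3.png [132.1  -8.    5.   -2. ]  mean top10 [130.8  -8.3   4.5  -1. ]
side pics/side3.png [144.1  -8.    7.   -2. ]  mean top10 [142.8  -8.    7.2  -0.7]
[(0.85, [227.6, 197.2, 55.5, 31.9])]
```

```bash
python3 -m pendant '{"offset":[[0.04,0,0.04],[0,0,0],[0,0,0],[0,0,0]],"turn":[[0,0,0],[0,0,0],[0,0,0],[0,0,0]],"grip":[0,0,0,0]}'
python3 -c "
from plant import ctrl
print(ctrl.close_job())"
```

```text
clock: 20.6
eef_pos: [0.5037, 0.4233, 0.0936]
eef_rot: [-180.0, -0.0, -6.5]
contact_force: [-0.3, 0.1, -3.0]
width: 0.0213
gripper_force: 59.5
the job is handed in; nothing more can be done
None
```

I handed the job in at 20.6 s with the lid pressed shut and the probe held level in the well, its face about 11 mm above the swipe by arm position; no verdict came back, and centring is only known to a few mm (limit 7 mm), as the two cameras differed by 2–4 mm.

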